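# Find the worn pivot of the rocking shaker and reject it

### The arm

A 6-joint arm with a two-finger parallel gripper is mounted at the origin on the work surface; the furniture and walls round the work are solid. World frame = base frame: x ahead of the robot, y to its left, z up, the work surface at z = 0. Lengths are in m, angles in rad, forces in N, time in s.
With the tool pointing down it reaches from about 0.35 to 0.975 m from the base axis. Payload 4.9 kg.
Tool frame: the origin (TCP) lies midway between the tips of the shut fingers; the grasp point (between the pads) lies manip.grip_depth behind it (manip.grip_depth is the distance from the TCP to the grasp point, in m); z points along the fingers, x is the direction in which the jaws open and shut, and the axes are right-handed (so a half turn about z gives the same grasp; the last joint's range is limited). The gripper opens to 85 mm and grips with 20 to 120 N. Pads are 22 mm wide; open, the fingers measure 114 mm over their backs; the gripper's body (76 mm by 85 mm) begins 54 mm behind the grasp point. The pads swing forward as they close: fully open they stand 13 mm farther back than shut.
Start: joints at [-1.271, 0.053, 1.613, -0, 1.476, -0.119], TCP at [0.254, -0.571, 0.231] pointing down, gripper open.
Joint ranges: [-3.01, 3.01], [-1.01, 2.22], [0.06, 2.58], [-1.02, 4.17], [0.09, 2.62], [-3.14, 3.14]. Speed limits (rad/s): [2.57, 2.57, 3.14, 3.14, 3.14, 3.14].

### API

Orientations are given as a unit quaternion [w, x, y, z].
In Python, from plant import state, grab_frame, ticket, manip gives the robot as it stands.
- The arm moves only by the tool carry_out, never from a script. Its argument "moves" is a list that holds one entry, the list of rows, each a list of 7 numbers: the turn, a rotation vector about the tool's x, y, z each as a share of 5 degrees, from -1 to 1, then the shift along the tool's x, y, z each as a share of 0.04 m, from -1 to 1, then the gripper command: -1 is shut, 1 is fully open, values between are in proportion. A call has 1 to 8 rows; each row shifts and turns the commanded pose from where the row before left it, along the tool's axes as they then stand; what a row does not reach is not made up. A row lasts 1/12 s, in which the tool goes at most 41.7 mm and 7.16 degrees, less where a joint would pass 70% of its speed; a pose out of reach is approached as far as the arm can. A call with a number of a shift or a turn outside -1 to 1 is refused whole. A call with a gripper value outside its range is refused whole. The fingers move at their own pace and stop on an object; the grip force is fixed at half the most. Time passes only in rows, so rows that do not move let the fingers close. It gives the time, the measured TCP pose, the force and the opening at its end, in the units of the state.
- state(): the state, without advancing time (a new reading comes with each control period).
- grab_frame(name): name is "side" or "top" or "wrist"; returns a dict with "frame" (480x640x3 uint8, red, green, blue), "z_map" (480x640 float32, m along the optical axis (not along the pixel's ray), 0 where there is no reading), "K" (3x3 intrinsics, pixels), "world_from_camera" (4x4, takes a point from camera to world coordinates); the wrist camera has in their place "hand_eye" (4x4, takes a point from camera to tool coordinates, whose origin is the TCP and whose axes are the tool frame's). Camera axes: x right, y down, z forward; pixel columns grow to the right and rows downward; lengths in m; the calibration is good to about 2 mm. A picture is of the moment at which its call begins: read the wrist's pose just before it.
- ticket.job_done(): hands the job in, once; it reports no verdict.
The state is a dict: "time": time; "joint_pos": joint angles; "joint_vel": joint speeds; "joint_efforts": joint torques, N m; "tool_pos": TCP position; "tool_rot": TCP orientation; "contact_force": force on the tool from outside, world axes, zero at the start; "ft_torque": the same for the moment, N m; "gripper_width": opening from 0.0 (shut) to 1.0 (fully open).
Only numpy, scipy, OpenCV 4.12 (cv2) and the standard library are available. Lean on these libraries where they do the work, as an engineer would, in place of code of your own. Each camera call takes 0.05 s, during which the arm holds its last target.

### The job

One of the two lever pivots in the grey stand is worn. Rock the levers by their blue handles, pushing away from you and then pulling back towards you, to find the one that swings loosely; when you have rocked it both ways, lift that pivot out and stand it upright in the red tray. Leave the firm one seated in the stand.

Things in the scene. Friction and masses are not known exactly. Their poses are not given: they have to be found in the camera images.
- pivot_a: lever pivot, 0.5 kg: aluminium foot 50 x 44 x 34 mm (x, y, z), fork, and steel lever with a blue T-handle. Origin: centre of the foot's underside, z up, x away from the robot. Hinge pin along y, 45 mm above the origin. Handle: bar 18 mm thick, 34 mm long along y, centre 105 mm above the origin when upright (as at the start); stem 10 mm thick. Can be lifted by the handle.
- pivot_b: the other lever pivot, same shape and axes as pivot_a; they swap pockets. One of the two is loose: its handle swings 20 mm each way with less than 1 N and stays where left. The firm one's handle gives 2 mm under 8 N and springs back (with pocket slack it may shift about 6 mm in all), so push gently with a force stop. Looks do not tell which is loose; rock to find out.
- pivot_a_lever (a joint): angle of the lever of pivot_a from upright, rad; positive leans towards the pivot's +x (away from the robot)
- pivot_b_lever (a joint): angle of the lever of pivot_b from upright, rad; positive leans towards the pivot's +x (away from the robot)
- stand: grey plastic stand 86 x 190 x 36 mm (x, y, z), fixed to the bench, origin at the centre of its underside, x away from the robot. Two pockets 100 mm apart along its y, 32 mm deep with their floor 4 mm above the bench, each holding a pivot foot with about 1 mm of slack; a pivot comes out straight up after 32 mm.
- tray: shallow red reject tray 140 x 150 x 30 mm (x, y, z), walls and floor 4 to 5 mm thick, open on top, fixed to the bench, empty at the start; origin at the centre of its underside

How it is judged:
On the way, in this order (a step that is already met when the one before it is completed fails the run):
1. the loose lever has been pushed away from the robot (value of joint pivot_b_lever above 0.17 rad), for 0.1 s.
2. the loose lever has been pulled back towards the robot (value of joint pivot_b_lever below -0.17 rad), for 0.1 s.
At the end, for the whole second after the job is handed in: The loose pivot stands upright (within 10 degrees) and at rest on the floor of the red tray, and the firm pivot is still upright in its pocket, within 10 mm of fully seated (x of pivot_b in the frame of tray between -0.06 and 0.06 m and y of pivot_b in the frame of tray between -0.065 and 0.065 m and z of pivot_b in the frame of tray below 0.015 m and angle between each of pivot_b, pivot_a's own z axis and vertical below 0.17 rad and linear speed of pivot_b below 0.02 m/s and z of pivot_a in the frame of stand below 0.014 m and distance of pivot_a from where it was at the start of the episode below 0.015 m); the robot touches nothing.
It fails at once if the firm pivot is taken out of the stand (z of pivot_a in the frame of stand above 0.036 m).
It also fails if it takes over 43 s, if anything falls off the work surface, if the arm or the gripper's body presses on something with over 40 N, if the wrist force passes 120 N, or if a joint passes its speed limit or range.

## Working session

There is one attempt and no reset: what is moved stays moved. The work goes in short steps, Python scripts to look and compute and a tool call to move; the robot and the scene stay as the last step left them, time stands still between calls to the robot, and variables do not carry over. Pictures are saved under pics/ and viewed, and the job is handed in when it is done.

Besides the shell and the picture viewer there is one more tool, called as a command line: name --argument value ..., lists and objects as JSON in quotes. carry_out: Moves the arm, as the interface text tells. Shift numbers are shares of 0.04 m and turn numbers shares of 5 degrees, none past 1 either way. Its arguments: {"type":"object","properties":{"moves":{"type":"array"}},"required":["moves"]}

```bash
ls; mkdir -p pics; cat > h.py <<'E'
import numpy as np,cv2
from plant import state,grab_frame,ticket,manip
def snap(n,f):
    s=state(); g=grab_frame(n); cv2.imwrite('pics/'+f,cv2.cvtColor(g['frame'],cv2.COLOR_RGB2BGR))
    np.savez('/tmp/'+n+'.npz',**{k:v for k,v in g.items()}); return s,g
def pts(g,T):
    z=g['z_map'];K=g['K'];v,u=np.mgrid[:480,:640]
    P=np.stack([(u-K[0,2])/K[0,0]*z,(v-K[1,2])/K[1,1]*z,z,np.ones_like(z)],-1)
    return (P@np.array(T).T)[...,:3]
E
python3 - <<'E'
from h import *
print(state(),manip.grip_depth)
for n in['side','top','wrist']:
    s,g=snap(n,n+'0.png')
    if n!='wrist':
        P=pts(g,g['world_from_camera']);np.save('/tmp/P'+n,P);print(n,g['world_from_camera'])
        f=g['frame'].astype(int);hs=cv2.cvtColor(g['frame'],cv2.COLOR_RGB2HSV)
        for nm,m in[('blue',(abs(hs[...,0].astype(int)-112)<15)&(hs[...,1]>110)&(hs[...,2]>50)),('red',((hs[...,0]<8)|(hs[...,0]>172))&(hs[...,1]>120))]:
            m=m&(g['z_map']>0)
            k,l,st,c=cv2.connectedComponentsWithStats(m.astype(np.uint8))
            for i in range(1,k):
                if st[i,4]>40:
                    q=P[l==i];print(nm,c[i],st[i],np.percentile(q,[3,50,97],axis=0).round(4).tolist())
E
```

```text
pics
{'time': 0.0, 'joint_pos': array([-1.27100199e+00,  5.33302474e-02,  1.61434596e+00,  2.53442706e-05,
        1.47596373e+00, -1.19013615e-01]), 'joint_vel': array([-3.33403872e-05,  8.61791765e-04,  1.05566886e-04,  8.53011008e-04,
        4.66902962e-04,  3.72022041e-04]), 'joint_efforts': array([ 2.66872294e-04, -3.93675828e+01, -3.70180643e+01, -1.35614528e-04,
        6.97901094e-03,  6.58917321e-08]), 'tool_pos': array([ 0.25398026, -0.57037404,  0.23004847]), 'tool_rot': array([-6.65217708e-04,  8.38650114e-01, -5.44669568e-01, -7.78126647e-04]), 'contact_force': array([ 0.05253947,  0.40426609, -0.08659004]), 'ft_torque': array([-0.06383984,  0.01108646,  0.00870648]), 'gripper_width': 1.00186768517584} 0.0187
side [[ 0.99789319 -0.04026607  0.05087074  0.49587843]
 [-0.06482199 -0.65144371  0.75592275 -0.70453147]
 [ 0.00270138 -0.7576277  -0.65268137  0.62990065]
 [ 0.          0.          0.          1.        ]]
blue [317.7007874   85.10629921] [307  78  22  15 254] [[0.5416, 0.2713, 0.1227], [0.5581, 0.281, 0.1333], [0.5757, 0.3053, 0.1362]]
blue [357.45 180.22] [34
[... 1665 characters left out ...]
04, -0.0727, 0.1201]]
blue [265.37048193 172.34036145] [252 164  27  18 332] [[0.5921, -0.0072, 0.1101], [0.601, 0.0084, 0.1165], [0.6114, 0.023, 0.1197]]
blue [ 44.56626506 198.06987952] [ 28 182  34  32 830] [[0.5412, 0.2706, 0.125], [0.558, 0.2866, 0.1352], [0.575, 0.3062, 0.1379]]
blue [417.80215827 402.8381295 ] [378 388  82  33 556] [[0.2717, -0.2637, 0.0034], [0.2906, -0.2107, 0.0248], [0.3092, -0.1579, 0.0496]]
red [361.88339806 299.37349515] [  303   244   119   112 10300] [[0.3676, -0.2028, 0.0012], [0.4361, -0.1299, 0.0048], [0.5059, -0.0565, 0.0311]]
red [245.28787879 474.93939394] [236 470  16  10  66] [[0.243, 0.0043, 0.2021], [0.2463, 0.0099, 0.2328], [0.2472, 0.0221, 0.2489]]
```

View pics/top0.png

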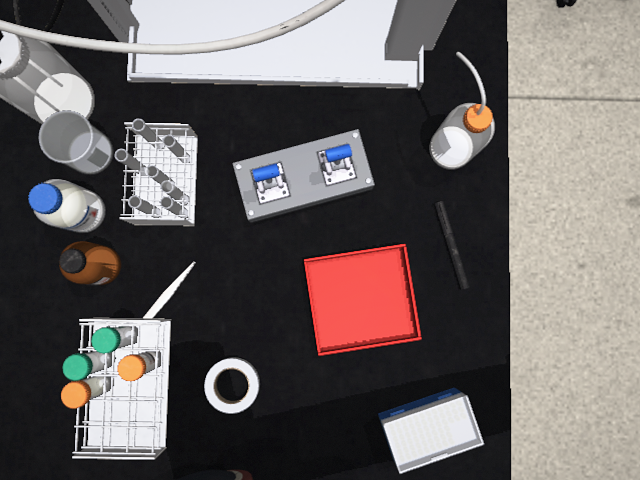

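View pics/side0.png

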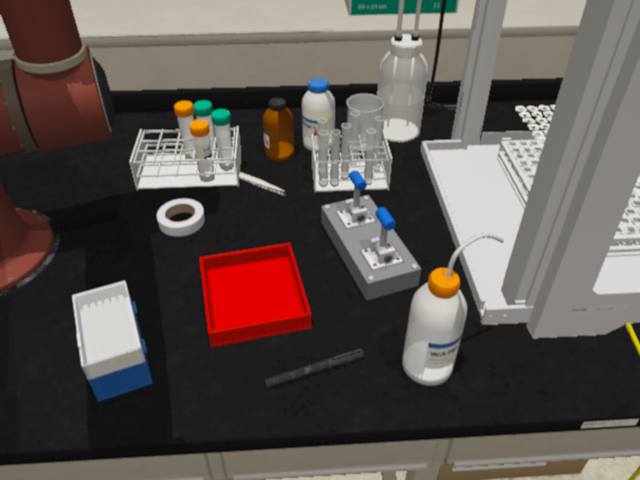

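```bash
python3 - <<'E'
from h import *
P=np.load('/tmp/Ptop.npy')
# stand top plane z~0.036
R=P[120:220,200:420]; m=(abs(R[...,2]-.036)<.006)
q=R[m][:,:2].astype(np.float32); print(cv2.minAreaRect(q),len(q))
g=np.load('/tmp/top.npz');hs=cv2.cvtColor(g['frame'],cv2.COLOR_RGB2HSV)
b=(abs(hs[...,0].astype(int)-112)<15)&(hs[...,1]>110)
for x0,x1 in((320,360),(245,285)):
    mm=np.zeros_like(b);mm[135:185,x0:x1]=b[135:185,x0:x1];mm&=P[...,2]>.112
    print(cv2.minAreaRect(P[mm][:,:2].astype(np.float32)),P[mm][:,2].mean())
r=((hs[...,0]<8)|(hs[...,0]>172))&(hs[...,1]>120);r[:230]=0;r[370:]=0
mm=r&(P[...,2]>.02);print('tray',cv2.minAreaRect(P[mm][:,:2].astype(np.float32)))
E
```

```text
((0.6174100637435913, -0.03929784893989563), (0.08722521364688873, 0.19060024619102478), 16.74956703186035) 6302
((0.543533444404602, -0.06728097051382065), (0.034416958689689636, 0.20654378831386566), 77.10013580322266) 0.12195563638382916
((0.601944625377655, 0.008227097801864147), (0.017015239223837852, 0.033199504017829895), 17.127727508544922) 0.11658952204908685
tray ((0.4375461935997009, -0.12786532938480377), (0.1401817500591278, 0.15019460022449493), 9.907011032104492)
```

The top view shows the stand at about (303,175) px with two blue handles at (338,152) and (265,172). The red tray is at (362,299), and a wash bottle at (465,135) is to be avoided. The side view shows the same layout with both levers upright. First I turn the tool in place so the jaws open along the stand's x axis.

carry_out --moves '[[[0,0,-1,0,0,0,1],[0,0,-1,0,0,0,1],[0,0,-1,0,0,0,1],[0,0,-1,0,0,0,1],[0,0,-1,0,0,0,1],[0,0,-1,0,0,0,1],[0,0,-1,0,0,0,1],[0,0,-1,0,0,0,1]]]'

```text
time: 0.82
tool_pos: [0.2541, -0.5707, 0.2307]
tool_rot: [-0.0, 0.975, -0.223, -0.0]
contact_force: [1.3, 0.5, -0.0]
gripper_width: 1.006
```

carry_out --moves '[[[0,0,-1,0,0,0,1],[0,0,-1,0,0,0,1],[0,0,-1,0,0,0,1],[0,0,-1,0,0,0,1],[0,0,-1,0,0,0,1],[0,0,-1,0,0,0,1],[0,0,-1,0,0,0,1],[0,0,-1,0,0,0,1]]]'

```text
time: 1.48
tool_pos: [0.2541, -0.5707, 0.2308]
tool_rot: [-0.0, 0.992, 0.124, -0.0]
contact_force: [-0.2, 1.1, -0.9]
gripper_width: 1.001
```

```bash
cat >> h.py <<'E'
from scipy.spatial.transform import Rotation as Ro
def to(t):
    s=state();q=s['tool_rot'];R=Ro.from_quat([q[1],q[2],q[3],q[0]])
    d=R.as_matrix().T@(np.array(t)-s['tool_pos'])
    print('t',s['time'],'pos',s['tool_pos'].round(4),'toolx',R.as_matrix()[:,0].round(3),'ang',np.degrees(np.arctan2(*R.as_matrix()[1::-1,0])).round(2),'z',R.as_matrix()[:,2].round(3),'shares',(d/.04).round(2),'w',s['gripper_width'],'F',s['contact_force'].round(2))
E
python3 - <<'E'
from h import *
to([.43,-.22,.231])
P=np.load('/tmp/Ptop.npy')
q=P[90:190,430:505].reshape(-1,3);q=q[q[:,2]>.05];print(q.min(0),q.max(0))
q=P[90:130,330:415].reshape(-1,3);print(np.percentile(q,[2,98],axis=0))
E
```

```text
t 1.4833 pos [ 0.2541 -0.5707  0.2308] toolx [ 0.969  0.246 -0.   ] ang 14.24 z [-0.     0.001 -1.   ] shares [ 6.42 -7.42  0.  ] w 1.0012739073618617 F [-0.18  1.14 -0.89]
[ 0.43902621 -0.29214809  0.05011134] [ 0.69905007 -0.06099992  0.90502801]
[[ 0.69565281 -0.20501408 -0.00297022]
 [ 0.75623824 -0.07920067  0.0038403 ]]
```

carry_out --moves '[[[0,0,-0.53,0.64,-0.74,0,1],[0,0,0,0.64,-0.74,0,1],[0,0,0,0.64,-0.74,0,1],[0,0,0,0.64,-0.74,0,1],[0,0,0,0.64,-0.74,0,1],[0,0,0,0.64,-0.74,0,0.5],[0,0,0,0.64,-0.74,0,0.0],[0,0,0,0.64,-0.74,0,-0.3]]]'

```text
time: 2.15
tool_pos: [0.3844, -0.2843, 0.231]
tool_rot: [-0.0, 0.99, 0.144, -0.0]
contact_force: [1.7, -0.7, 0.7]
gripper_width: 0.603
```

```bash
python3 - <<'E'
from h import *
to([.6305,-.0878,.231])
E
```

```text
t 2.15 pos [ 0.3844 -0.2843  0.231 ] toolx [ 0.958  0.286 -0.   ] ang 16.62 z [-0.  0. -1.] shares [ 7.3  -2.95  0.  ] w 0.6033442761789751 F [ 1.69 -0.71  0.74]
```

carry_out --moves '[[[0,0,0,0.88,-0.35,0,-0.3],[0,0,0,0.88,-0.35,0,-0.3],[0,0,0,0.88,-0.35,0,-0.3],[0,0,0,0.88,-0.35,0,-0.3],[0,0,0,0.88,-0.35,0,-0.3],[0,0,0,0.88,-0.35,0,-0.3],[0,0,0,0.88,-0.35,0,-0.3],[0,0,0,0,0,0,-0.3]]]'

```text
time: 2.82
tool_pos: [0.5954, -0.1176, 0.2303]
tool_rot: [-0.001, 0.989, 0.147, 0.0]
contact_force: [-0.9, -0.8, -1.0]
gripper_width: 0.348
```

```bash
python3 - <<'E'
from h import *
to([.6305,-.0878,.231])
s,g=snap('wrist','w1.png')
q=s['tool_rot'];T=np.eye(4);T[:3,:3]=Ro.from_quat([q[1],q[2],q[3],q[0]]).as_matrix();T[:3,3]=s['tool_pos']
P=pts(g,T@g['hand_eye']);hs=cv2.cvtColor(g['frame'],cv2.COLOR_RGB2HSV)
m=((abs(hs[...,0].astype(int)-112)<15)&(hs[...,1]>110)&(P[...,2]>.108)&(P[...,2]<.125)).astype(np.uint8)
k,l,st,c=cv2.connectedComponentsWithStats(m)
for i in range(1,k):
    if st[i,4]>100: print(c[i],st[i],cv2.minAreaRect(P[l==i][:,:2].astype(np.float32)),P[l==i][:,2].max())
E
```

```text
t 2.8167 pos [ 0.5954 -0.1176  0.2303] toolx [0.957 0.291 0.001] ang 16.94 z [ 0.     0.002 -1.   ] shares [ 1.06 -0.46 -0.02] w 0.34763430116924504 F [-0.92 -0.78 -0.99]
[388.26489138  51.27189909] [ 375   22   28   59 1427] ((0.6009981632232666, 0.010770370252430439), (0.0162691380828619, 0.034085024148225784), 15.51657772064209) 0.11973823173219972
[380.61284047 201.89202335] [ 369  179   24   48 1028] ((0.6299501061439514, -0.08456119894981384), (0.01648576743900776, 0.033754296600818634), 17.288677215576172) 0.1195045701144633
```

View pics/w1.png

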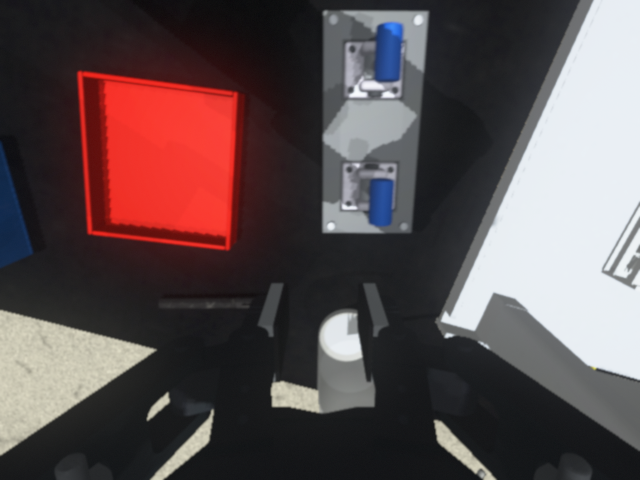

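The wrist view shows the handles at (388,51) and (381,202) px, and these agree with the top camera to about 3 mm. I move over the nearer one (right pocket) and descend with the jaws caging it.

carry_out --moves '[[[0,0,0,0.53,-0.24,0,-0.3],[0,0,0,0.53,-0.24,0,-0.3],[0,0,0,0,0,0.7,-0.3],[0,0,0,0,0,0.7,-0.3],[0,0,0,0,0,0.4,-0.3],[0,0,0,0,0,0,-0.3],[0,0,0,0,0,0,-0.3]]]'

```text
time: 3.45
tool_pos: [0.626, -0.0916, 0.1581]
tool_rot: [-0.0, 0.99, 0.144, -0.001]
contact_force: [1.1, 0.2, 0.7]
gripper_width: 0.348
```

```bash
python3 - <<'E'
from h import *
to([.630,-.0860,.089])
s,g=snap('wrist','w2.png');snap('side','s2.png')
E
```

```text
t 3.45 pos [ 0.626  -0.0916  0.1581] toolx [ 0.958  0.286 -0.003] ang 16.6 z [-0.003  0.001 -1.   ] shares [ 0.14 -0.1   1.73] w 0.34781482086725524 F [1.12 0.15 0.71]
```

View pics/w2.png

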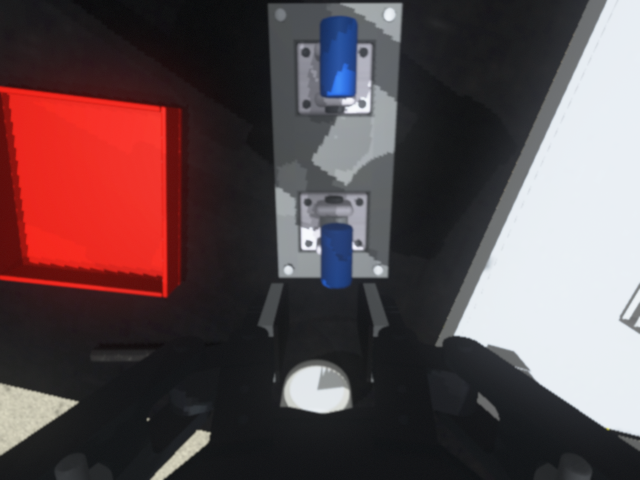

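Handle at (336,255) px, slightly away from the finger midline at about 324, which matches the 5 mm correction in tool x. I correct this and descend.

carry_out --moves '[[[0,0,0,0.14,-0.1,0,-0.3],[0,0,0,0,0,0.6,-0.3],[0,0,0,0,0,0.6,-0.3],[0,0,0,0,0,0.5,-0.3],[0,0,0,0,0,0,-0.3],[0,0,0,0,0,0,-0.3]]]'

```text
time: 4.05
tool_pos: [0.6315, -0.0855, 0.0915]
tool_rot: [-0.0, 0.989, 0.145, -0.0]
contact_force: [0.1, 0.1, 0.9]
gripper_width: 0.349
```

```bash
python3 - <<'E'
from h import *
to([.630,-.0860,.089])
s,g=snap('wrist','w3.png')
E
```

```text
t 4.05 pos [ 0.6315 -0.0855  0.0915] toolx [ 0.958  0.287 -0.001] ang 16.65 z [-0.001  0.    -1.   ] shares [-0.04  0.    0.06] w 0.3485381770994634 F [0.09 0.08 0.9 ]
```

View pics/w3.png

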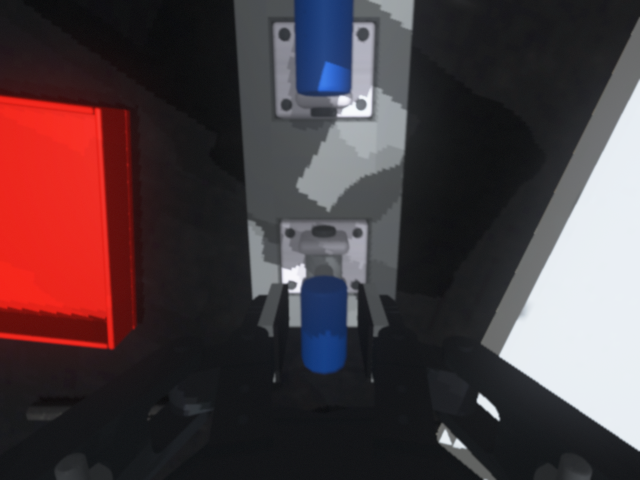

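The handle is caged between the pads at (323,325) px with a similar gap on each side. I push gently away from the robot.

carry_out --moves '[[[0,0,0,0.08,0,0,-0.3],[0,0,0,0.08,0,0,-0.3],[0,0,0,0.05,0,0,-0.3],[0,0,0,0,0,0,-0.3]]]'

```text
time: 4.43
tool_pos: [0.6405, -0.0836, 0.0928]
tool_rot: [0.001, 0.989, 0.145, 0.001]
contact_force: [-1.4, -1.9, 2.0]
gripper_width: 0.35
```

carry_out --moves '[[[0,0,0,0.04,0,0,-0.3],[0,0,0,0.04,0,0,-0.3],[0,0,0,0,0,0,-0.3]]]'

```text
time: 4.68
tool_pos: [0.6427, -0.0825, 0.0915]
tool_rot: [0.0, 0.989, 0.145, -0.0]
contact_force: [-2.2, -1.3, 1.9]
gripper_width: 0.353
```

carry_out --moves '[[[0,0,0,0.04,0,0,-0.3],[0,0,0,0,0,0,-0.3],[0,0,0,0,0,0,-0.3]]]'

```text
time: 4.93
tool_pos: [0.6439, -0.0821, 0.0913]
tool_rot: [0.0, 0.989, 0.145, -0.0]
contact_force: [-4.4, -1.3, 2.9]
gripper_width: 0.352
```

```bash
python3 - <<'E'
from h import *
to([.630,-.0860,.089])
s,g=snap('wrist','w4.png')
to([.630,-.0860,.089])
E
```

```text
t 4.9333 pos [ 0.6439 -0.0821  0.0913] toolx [ 0.958  0.286 -0.001] ang 16.64 z [-0.001 -0.    -1.   ] shares [-0.36 -0.01  0.06] w 0.3516998276407727 F [-4.43 -1.31  2.89]
t 4.9833 pos [ 0.6439 -0.0821  0.0913] toolx [ 0.958  0.286 -0.001] ang 16.65 z [-0.001 -0.    -1.   ] shares [-0.36 -0.01  0.06] w 0.3487643785516137 F [-4.5  -1.67  2.53]
```

View pics/w4.png

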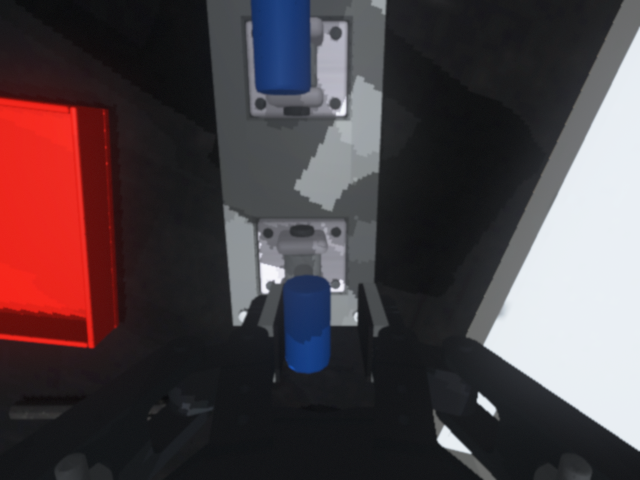

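The handle at (307,322) px has stayed over its foot, now with the near pad against it, and the force climbs to 4.6 N. So this pivot is firm. I back off, rise and go to the left one.

carry_out --moves '[[[0,0,0,-0.18,0,0,-0.3],[0,0,0,-0.17,0,0,-0.3],[0,0,0,0,0,0,-0.3],[0,0,0,0,0,-0.8,-0.3],[0,0,0,0,0,-0.8,-0.3],[0,0,0,0,-0.8,0,-0.3],[0,0,0,0,-0.8,0,-0.3],[0,0,0,0,-0.8,0,-0.3]]]'

```text
time: 5.65
tool_pos: [0.6037, 0.0067, 0.1565]
tool_rot: [-0.0, 0.99, 0.144, 0.002]
contact_force: [0.2, 0.3, -1.1]
gripper_width: 0.353
```

carry_out --moves '[[[0,0,0,0,-0.09,0,-0.3],[0,0,0,0,0,0,-0.3],[0,0,0,0,0,0,-0.3]]]'

```text
time: 5.9
tool_pos: [0.6024, 0.0094, 0.1553]
tool_rot: [0.0, 0.989, 0.145, 0.0]
contact_force: [0.6, 0.2, 0.5]
gripper_width: 0.348
```

```bash
python3 - <<'E'
from h import *
to([.6010,.0095,.090])
s,g=snap('wrist','w5.png')
E
```

```text
t 5.9 pos [0.6024 0.0094 0.1553] toolx [0.958 0.287 0.001] ang 16.68 z [ 0.001 -0.    -1.   ] shares [-0.03 -0.01  1.63] w 0.3477853921571078 F [0.61 0.18 0.52]
```

View pics/w5.png

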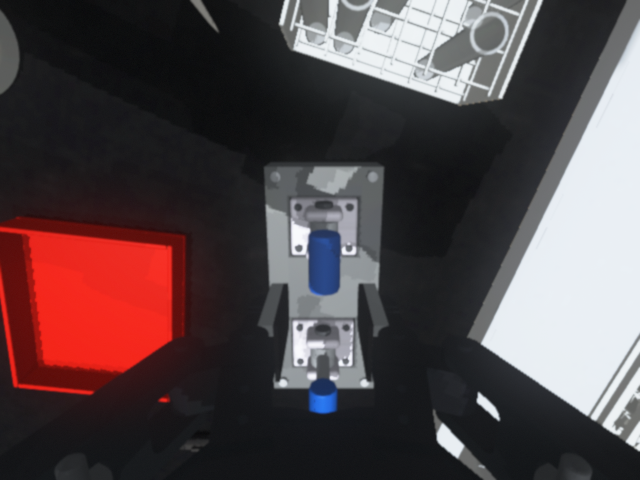

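The left handle is at (323,262) px, centred between the fingers. I descend and push it.

carry_out --moves '[[[0,0,0,0,0,0.6,-0.3],[0,0,0,0,0,0.6,-0.3],[0,0,0,0,0,0.4,-0.3],[0,0,0,0,0,0,-0.3],[0,0,0,0,0,0,-0.3]]]'

```text
time: 6.37
tool_pos: [0.6017, 0.0085, 0.0902]
tool_rot: [-0.0, 0.99, 0.144, -0.001]
contact_force: [0.1, 0.0, 0.7]
gripper_width: 0.35
```

carry_out --moves '[[[0,0,0,0.1,0,0,-0.3],[0,0,0,0.1,0,0,-0.3],[0,0,0,0.1,0,0,-0.3],[0,0,0,0,0,0,-0.3],[0,0,0,0,0,0,-0.3]]]'

```text
time: 6.78
tool_pos: [0.6146, 0.013, 0.0922]
tool_rot: [0.0, 0.989, 0.145, 0.001]
contact_force: [-0.8, -0.4, 1.1]
gripper_width: 0.346
```

carry_out --moves '[[[0,0,0,0.08,0,0,-0.3],[0,0,0,0.08,0,0,-0.3],[0,0,0,0.06,0,0,-0.3],[0,0,0,0,0,0,-0.3],[0,0,0,0,0,0,-0.3]]]'

```text
time: 7.2
tool_pos: [0.6223, 0.0155, 0.0912]
tool_rot: [-0.0, 0.989, 0.145, -0.0]
contact_force: [0.2, 0.5, -0.1]
gripper_width: 0.353
```

```bash
python3 - <<'E'
from h import *
to([.6017,.0085,.090])
s,g=snap('wrist','w6.png')
E
```

```text
t 7.2 pos [0.6223 0.0155 0.0912] toolx [ 0.958  0.287 -0.   ] ang 16.66 z [-0.  0. -1.] shares [-0.54  0.02  0.03] w 0.3528097403809258 F [ 0.23  0.53 -0.06]
```

View pics/w6.png

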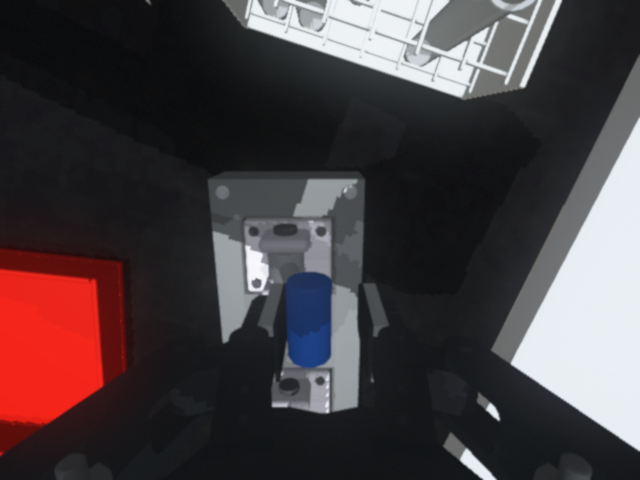

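The handle at (309,320) px now leans about 16 mm forward of its foot with no measurable force. This is the loose pivot, so I pull it back.

carry_out --moves '[[[0,0,0,-0.2,0,0,-0.3],[0,0,0,-0.2,0,0,-0.3],[0,0,0,-0.2,0,0,-0.3],[0,0,0,-0.2,0,0,-0.3],[0,0,0,-0.15,0,0,-0.3],[0,0,0,-0.12,0,0,-0.3],[0,0,0,0,0,0,-0.3],[0,0,0,0,0,0,-0.3]]]'

```text
time: 7.92
tool_pos: [0.5808, 0.003, 0.0913]
tool_rot: [-0.0, 0.989, 0.145, 0.0]
contact_force: [-0.4, 0.2, -0.2]
gripper_width: 0.349
```

```bash
python3 - <<'E'
from h import *
to([.6017,.0085,.090])
s,g=snap('wrist','w7.png')
E
```

```text
t 7.9167 pos [0.5808 0.003  0.0913] toolx [0.958 0.286 0.   ] ang 16.63 z [ 0.  0. -1.] shares [0.54 0.02 0.03] w 0.34939183369689614 F [-0.44  0.2  -0.18]
```

View pics/w7.png

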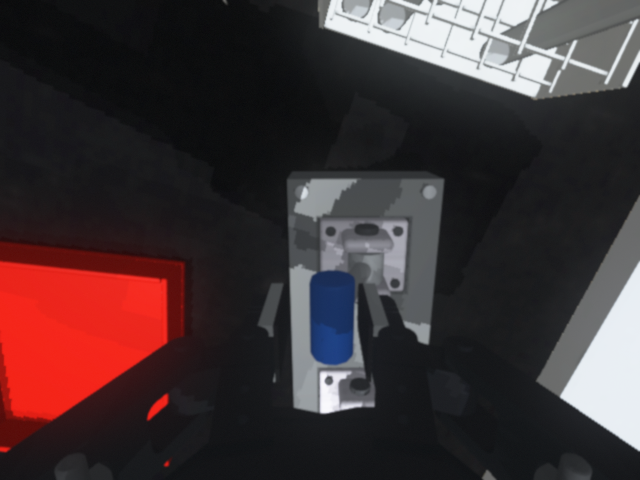

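The handle at (332,318) px leans back about 16 mm while the foot stays at (364,255). I return to upright and close on the handle.

carry_out --moves '[[[0,0,0,0.18,0,0,-0.3],[0,0,0,0.18,0,0,-0.3],[0,0,0,0.18,0.02,0.04,-0.3],[0,0,0,0,0,0,-0.3],[0,0,0,0,0,0,-1],[0,0,0,0,0,0,-1],[0,0,0,0,0,0,-1],[0,0,0,0,0,0,-1]]]'

```text
time: 8.63
tool_pos: [0.6023, 0.0086, 0.0897]
tool_rot: [-0.0, 0.989, 0.145, 0.0]
contact_force: [1.9, 0.7, -1.1]
gripper_width: 0.191
```

```bash
python3 - <<'E'
from h import *
to([.6017,.0085,.090])
s,g=snap('wrist','w8.png')
E
```

```text
t 8.6333 pos [0.6023 0.0086 0.0897] toolx [0.958 0.286 0.001] ang 16.64 z [ 0.001  0.    -1.   ] shares [-0.01 -0.   -0.01] w 0.1905170409917273 F [ 1.87  0.68 -1.06]
```

View pics/w8.png

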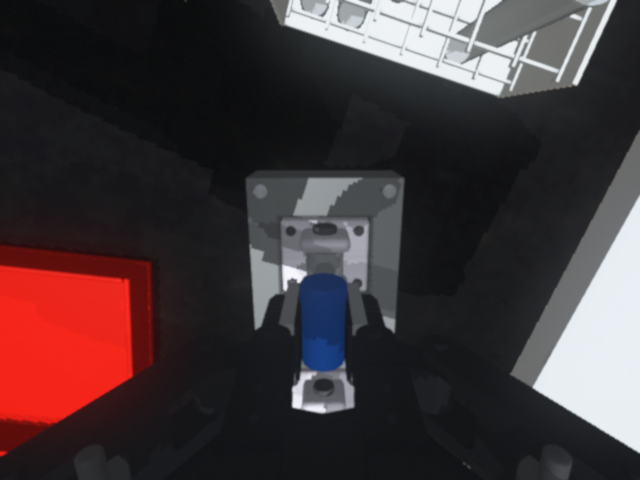

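The handle is gripped at (323,322) px over its foot, upright. Now I lift straight up.

carry_out --moves '[[[0,0,0,0,0,-0.1,-1],[0,0,0,0,0,-0.2,-1],[0,0,0,0,0,-0.2,-1],[0,0,0,0,0,-0.2,-1],[0,0,0,0,0,-0.2,-1],[0,0,0,0,0,-0.2,-1],[0,0,0,0,0,-0.2,-1],[0,0,0,0,0,-0.2,-1]]]'

```text
time: 9.35
tool_pos: [0.6021, 0.0085, 0.1508]
tool_rot: [0.0, 0.989, 0.145, 0.0]
contact_force: [0.1, 0.6, -4.5]
gripper_width: 0.189
```

carry_out --moves '[[[0,0,0,0,0,-0.2,-1],[0,0,0,0,0,-0.1,-1],[0,0,0,0,0,0,-1],[0,0,0,0,0,0,-1]]]'

```text
time: 9.68
tool_pos: [0.6022, 0.0086, 0.162]
tool_rot: [0.0, 0.989, 0.145, 0.0]
contact_force: [0.6, 0.2, -4.3]
gripper_width: 0.189
```

```bash
python3 - <<'E'
from h import *
to([.4375,-.128,.155])
snap('side','s9.png')
E
```

```text
t 9.6833 pos [0.6022 0.0086 0.162 ] toolx [0.958 0.287 0.   ] ang 16.65 z [ 0. -0. -1.] shares [-4.92  2.09  0.17] w 0.1892596239641053 F [ 0.57  0.25 -4.27]
```

View pics/s9.png

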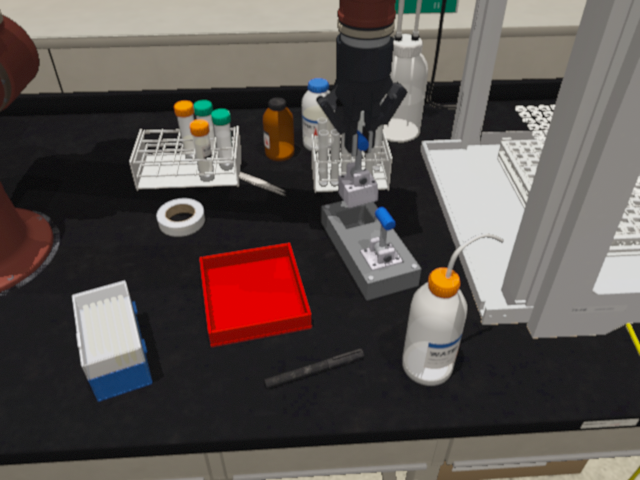

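The side view shows the pivot hanging upright at (357,185) px, clear of the stand, with the firm one still seated. I carry it to the tray.

carry_out --moves '[[[0,0,0,-0.1,0.04,0,-1],[0,0,0,-0.2,0.08,0,-1],[0,0,0,-0.3,0.13,0,-1],[0,0,0,-0.3,0.13,0,-1],[0,0,0,-0.3,0.13,0,-1],[0,0,0,-0.3,0.13,0,-1],[0,0,0,-0.3,0.13,0,-1],[0,0,0,-0.3,0.13,0,-1]]]'

```text
time: 10.4
tool_pos: [0.5307, -0.051, 0.1618]
tool_rot: [0.0, 0.989, 0.145, 0.0]
contact_force: [-0.3, 0.5, -4.5]
gripper_width: 0.187
```

carry_out --moves '[[[0,0,0,-0.3,0.13,0,-1],[0,0,0,-0.3,0.13,0,-1],[0,0,0,-0.3,0.13,0,-1],[0,0,0,-0.3,0.13,0,-1],[0,0,0,-0.3,0.13,0,-1],[0,0,0,-0.3,0.13,0,-1],[0,0,0,-0.3,0.13,0,-1],[0,0,0,-0.3,0.13,0,-1]]]'

```text
time: 11.07
tool_pos: [0.4508, -0.1182, 0.1617]
tool_rot: [0.0, 0.989, 0.145, -0.0]
contact_force: [-0.5, -0.4, -4.2]
gripper_width: 0.188
```

carry_out --moves '[[[0,0,0,-0.2,0.08,0,-1],[0,0,0,-0.1,0.04,0,-1],[0,0,0,0,0,0,-1],[0,0,0,0,0,0,-1],[0,0,0,0,0,0,-1]]]'

```text
time: 11.48
tool_pos: [0.442, -0.1252, 0.1618]
tool_rot: [-0.0, 0.989, 0.145, 0.0]
contact_force: [0.1, 0.6, -4.8]
gripper_width: 0.189
```

```bash
python3 - <<'E'
from h import *
to([.4375,-.128,.091])
snap('side','s10.png')
snap('wrist','w10.png')
E
```

```text
t 11.4833 pos [ 0.442  -0.1252  0.1618] toolx [0.958 0.287 0.   ] ang 16.66 z [ 0.  0. -1.] shares [-0.13  0.03  1.77] w 0.18922462381793298 F [ 0.05  0.62 -4.78]
```

View pics/s10.png

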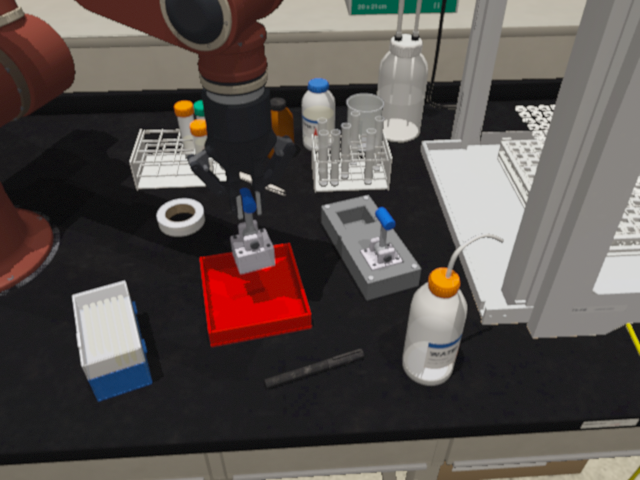

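View pics/w10.png

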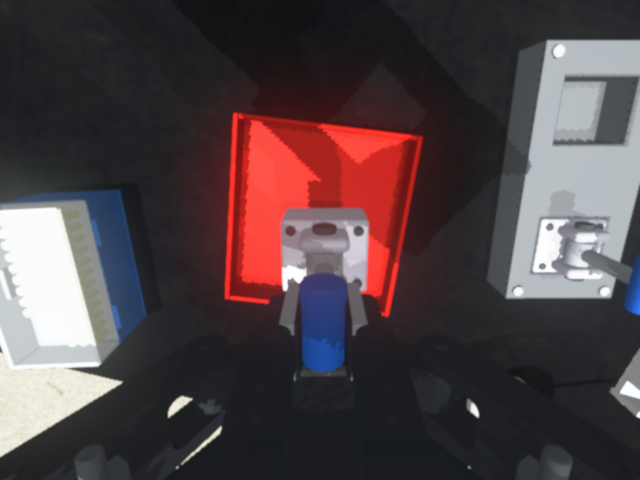

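The pivot hangs upright over the tray, with its foot at (252,250) px in the side view and (324,248) in the wrist view. I lower it.

carry_out --moves '[[[0,0,0,-0.05,0,0.15,-1],[0,0,0,-0.05,0,0.3,-1],[0,0,0,0,0,0.3,-1],[0,0,0,0,0,0.3,-1],[0,0,0,0,0,0.3,-1],[0,0,0,0,0,0.2,-1],[0,0,0,0,0,0.1,-1],[0,0,0,0,0,0,-1]]]'

```text
time: 12.25
tool_pos: [0.4369, -0.1261, 0.094]
tool_rot: [-0.001, 0.989, 0.145, -0.001]
contact_force: [-0.6, -0.8, -4.7]
gripper_width: 0.189
```

carry_out --moves '[[[0,0,0,0,0,0,-1],[0,0,0,0,0,0.05,-1],[0,0,0,0,0,0,-1]]]'

```text
time: 12.5
tool_pos: [0.4384, -0.1268, 0.0943]
tool_rot: [0.0, 0.989, 0.145, 0.001]
contact_force: [0.2, -0.1, -5.4]
gripper_width: 0.189
```

carry_out --moves '[[[0,0,0,0,0,0.05,-1],[0,0,0,0,0,0,-1],[0,0,0,0,0,0,-1]]]'

```text
time: 12.75
tool_pos: [0.4379, -0.1265, 0.0918]
tool_rot: [0.0, 0.989, 0.145, 0.0]
contact_force: [-0.3, -0.6, -5.6]
gripper_width: 0.187
```

carry_out --moves '[[[0,0,0,0,0,0.03,-1],[0,0,0,0,0,0,-1],[0,0,0,0,0,0,-1]]]'

```text
time: 13.0
tool_pos: [0.4378, -0.1265, 0.0904]
tool_rot: [-0.0, 0.989, 0.145, -0.0]
contact_force: [-0.3, -0.6, -4.3]
gripper_width: 0.19
```

carry_out --moves '[[[0,0,0,0,0,0.03,-1],[0,0,0,0,0,0,-1],[0,0,0,0,0,0,-1]]]'

```text
time: 13.25
tool_pos: [0.4383, -0.1266, 0.0897]
tool_rot: [0.0, 0.989, 0.145, 0.0]
contact_force: [0.7, -0.3, -4.0]
gripper_width: 0.184
```

carry_out --moves '[[[0,0,0,0,0,0.03,-1],[0,0,0,0,0,0,-1],[0,0,0,0,0,0,-1]]]'

```text
time: 13.5
tool_pos: [0.4387, -0.1269, 0.0895]
tool_rot: [0.0, 0.989, 0.145, 0.001]
contact_force: [-2.1, 1.3, 6.0]
gripper_width: 0.192
```

```bash
python3 - <<'E'
from h import *
to([.4375,-.128,.091])
snap('side','s11.png')
im=cv2.imread('pics/s11.png')[160:360,170:330];cv2.imwrite('pics/s11c.png',cv2.resize(im,None,fx=3,fy=3))
E
```

```text
t 13.5 pos [ 0.4387 -0.1269  0.0895] toolx [0.958 0.286 0.001] ang 16.65 z [ 0.001 -0.001 -1.   ] shares [-0.04  0.02 -0.04] w 0.19208346737485138 F [-2.11  1.29  6.05]
```

View pics/s11c.png

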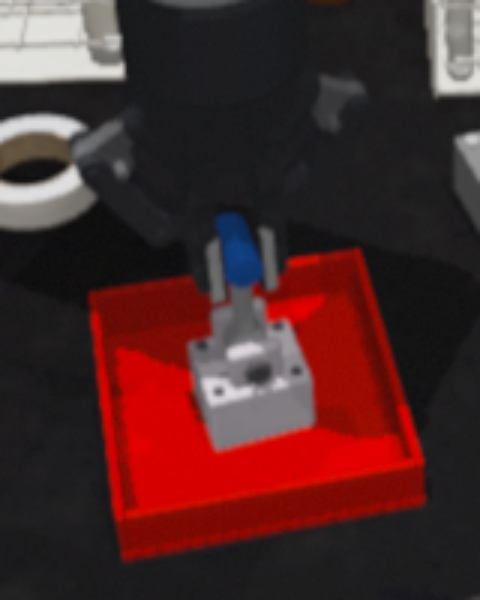

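Contact: the force has gone from -4 to +6 N, and the close-up shows the foot standing on the tray floor at about (255,400). I release, opening only partly, and rise.

carry_out --moves '[[[0,0,0,0,0,0,-0.3],[0,0,0,0,0,0,0.0],[0,0,0,0,0,0,0.0],[0,0,0,0,0,-0.2,0.0],[0,0,0,0,0,-0.5,0.0],[0,0,0,0,0,-0.8,0.0],[0,0,0,0,0,-0.8,0.0],[0,0,0,0,0,-0.5,0.0]]]'

```text
time: 14.22
tool_pos: [0.4389, -0.127, 0.2041]
tool_rot: [0.001, 0.989, 0.145, 0.002]
contact_force: [0.1, -1.1, 0.5]
gripper_width: 0.501
```

carry_out --moves '[[[0,0,0,0,0,0,0],[0,0,0,0,0,0,0],[0,0,0,0,0,0,0],[0,0,0,0,0,0,0]]]'

```text
time: 14.55
tool_pos: [0.4369, -0.1261, 0.1983]
tool_rot: [-0.001, 0.989, 0.145, -0.001]
contact_force: [0.3, 0.1, -0.3]
gripper_width: 0.5
```

```bash
python3 - <<'E'
from h import *
to([.4375,-.128,.091])
s,g=snap('side','s12.png')
im=cv2.imread('pics/s12.png')[60:360,170:450];cv2.imwrite('pics/s12c.png',cv2.resize(im,None,fx=2,fy=2))
s,g=snap('wrist','w12.png')
q=s['tool_rot'];T=np.eye(4);T[:3,:3]=Ro.from_quat([q[1],q[2],q[3],q[0]]).as_matrix();T[:3,3]=s['tool_pos']
P=pts(g,T@g['hand_eye']);hs=cv2.cvtColor(g['frame'],cv2.COLOR_RGB2HSV)
m=((hs[...,1]<60)&(P[...,2]>.034)&(P[...,2]<.045)&(abs(P[...,0]-.4375)<.06)&(abs(P[...,1]+.127)<.06))
q=P[m];A=np.c_[q[:,:2]-q[:,:2].mean(0),np.ones(len(q))];print(len(q),np.linalg.lstsq(A,q[:,2],rcond=None)[0],cv2.minAreaRect(q[:,:2].astype(np.float32)))
E
```

```text
t 14.55 pos [ 0.4369 -0.1261  0.1983] toolx [ 0.958  0.286 -0.002] ang 16.64 z [-0.003  0.001 -1.   ] shares [0.01 0.06 2.68] w 0.49983786037066513 F [ 0.34  0.14 -0.28]
1515 [ 0.00030966 -0.0057697   0.03813713] ((0.4380476772785187, -0.12353504449129105), (0.049492865800857544, 0.04317927360534668), 16.2222957611084)
```

View pics/s12c.png

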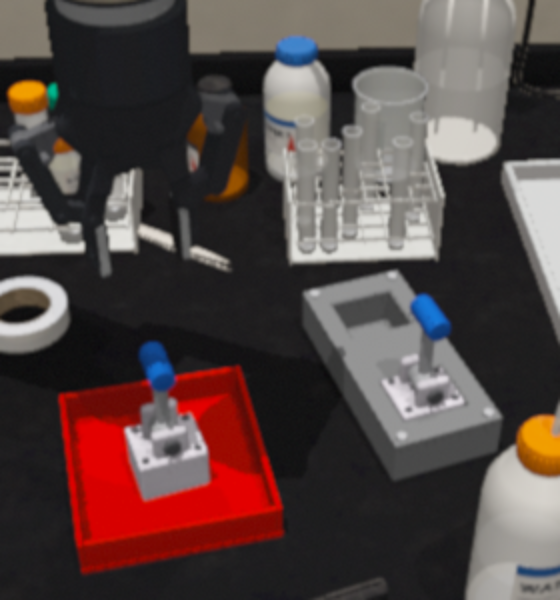

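View pics/w12.png

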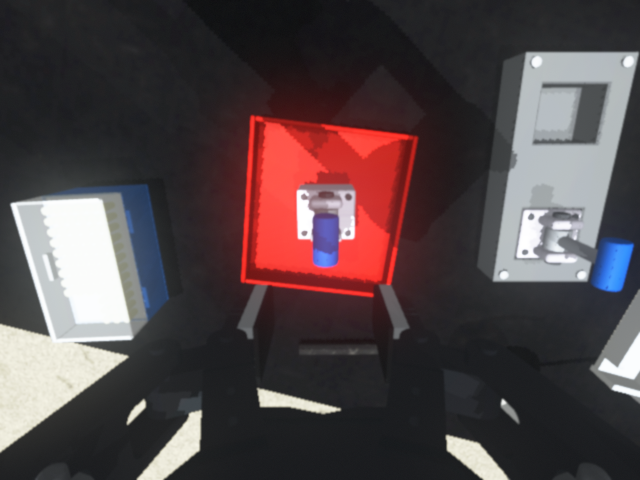

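The loose pivot stands upright in the tray, with its foot at (326,212) px in the wrist view. Its foot top is level at z = 0.038 and centred within 5 mm. The firm pivot is seated in the stand and the gripper is clear of everything.

```bash
python3 -c "
from plant import ticket
print(ticket.job_done())"
```

```text
the job is handed in; nothing more can be done
None
```

I found the loose pivot in the left pocket (seen from the robot) and stood it upright in the red tray. The job is handed in at about 14.6 s of the 43 s; no verdict was reported.

- **Firm pivot (right pocket):** I pushed its handle away from the robot only. The force climbed to about 4.6 N and the handle stayed over its foot. I did not pull it back.
- **Loose pivot (left pocket):** its handle swung about 16 mm each way, which I estimate as 0.26 rad, with about 1 N or less. I brought it upright, lifted it by the handle and lowered it into the tray until it touched the floor (about 6 N).
- **Last checks:** the loose pivot's foot is level within 0.4° and within about 5 mm of the tray centre. Its foot top is at z = 0.038 m, as expected for standing on the tray floor. The firm pivot looks seated and upright in the pictures, though I did not measure it again. The gripper was clear of everything.
- **Disagreements:** camera readings of the handle positions differed by up to 3 mm, which did not affect the work. Contact with the tray floor came about 1 mm lower than I expected.

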